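# Gather the coin capsules in the tray's red corner

### The job

Lay the stray coin capsule from the green mat into the blue sorting tray with the other two and let go of it while the tray still stands on the desk. Then take the tray by its handle, lift it clear of the desk and tilt it about 30 degrees, so that all three capsules slide together into the corner marked red. Finish while still holding the tray up, tilted and still, with the capsules gathered there, and leave the eraser and the stack of white coin cards alone.

Things in the scene. Friction and masses are not known exactly. Their poses are not given: they have to be found in the camera images.
- tray: Blue open tray, loose, 0.3 kg, 206 x 156 mm outside (220 mm over the bail posts), 200 x 150 mm inside. Origin: centre of its footprint at desk level; x along the long side, z up. Inner floor at z 6 mm, wall tops 41 mm. A steel bail runs over the middle along x: bar 12 mm wide, z 68 to 76 mm, posts outside the short walls. The corner at -x, -y has a red guard.
- grip (a point): Centre of the black rubber sleeve on the middle of the bail: 80 mm long (tray x), 16 mm wide (tray y), 20 mm tall (59 to 79 mm above the tray's origin); this is where to hold the tray. The point lies 69 mm above the tray's origin.
- corner (a point): The inner corner of the tray, at floor level, that is marked red: at (-100, -75, 6) mm in the tray's frame.
- coin_stray: Clear round coin capsule with a grey ring, 40 mm across, 7 mm thick, 20 g, lying flat on the green mat. Origin: centre of its underside, z up.
- coin_a: Clear round coin capsule, 40 mm across, 7 mm thick, 20 g, loose in the tray's +x half (away from the red corner), on the +y side of the bail. Origin: centre of its underside.
- coin_b: Second such capsule, in the same half, on the -y side of the bail; the red-corner half of the tray is empty at the start. Origin: centre of its underside.
- felt_mat: Thin green mat fixed to the desk, 70 x 70 x 3 mm, the stray capsule lies on it. Origin: centre of its underside.
- eraser: Loose green and white eraser, 21 x 48 x 12 mm, lying on the desk beyond the mat; a bystander. Origin: centre of its underside.
- tray_in (a point): Centre of the tray's inner floor, under the bail, 6 mm above the tray's origin. Floor and walls are polished, friction about 0.15: a capsule starts to slide at about 10 degrees of tilt, and runs on along a wall into a corner when both its walls are downhill and the whole tilt is 25 to 35 degrees.
- coin_cards: Loose stack of white square coin cards, 52 x 53 x 9 mm, lying on the desk beyond the tray, to its left; a bystander. Origin: centre of its underside.
Not all that is in view belongs to the job. Leave any black or purple look-alike of the coin_stray alone.

How it is judged:
By the outcome, as a careful person would: the job done as asked, in the order asked, and still so for the second after the job is handed in, while the arm keeps its last pose, push and grip.
It also fails if it takes over 48 s, if anything falls off the work surface, if the arm or the gripper's body presses on something with over 40 N, if the wrist force passes 120 N, or if a joint passes its speed limit or range.

### The arm

A 6-joint arm with a two-finger parallel gripper is mounted at the origin on a cart in front of the work surface, level with it; the furniture and walls round the work are solid. World frame = base frame: x ahead of the robot, y to its left, z up, the work surface at z = 0. Lengths are in m, angles in rad, forces in N, time in s.
With the tool pointing down it reaches from about 0.3 to 0.825 m from the base axis. Payload 5.4 kg.
Tool frame: the origin (TCP) lies at the very end of the fingers, on their centre line; the grasp point (between the pads) lies 19 mm behind it; z points along the fingers, y is the line along which they close (so a half turn about z gives the same grasp; the last joint's range is limited). The gripper opens to 92 mm and grips with 3 to 60 N. Pads are 20 mm wide; open, the fingers measure 128 mm over their backs; the gripper's body (75 mm by 189 mm) begins 69 mm behind the grasp point.
Start: joints at [-0.21, 0.158, 1.597, -0, 1.386, -0.21], TCP at [0.575, -0, 0.215] pointing down, gripper open.
Joint ranges: [-2.91, 2.91], [-0.94, 2.29], [0.18, 2.7], [-1.29, 4.43], [0.17, 2.64], [-3, 3]. Speed limits (rad/s): [2.57, 2.57, 3.14, 3.14, 3.14, 3.14].

### API

Orientations are given as a rotation vector (axis times angle).
In Python, from workcell import get_state, grab_frame, camera_info, close_job, look_for gives the robot as it stands. The module is installed in compiled form; this text tells all that it offers.
- The arm moves only by the tool drive_tool, never from a script. Its argument "increments" is a list that holds one entry, the list of rows, each a list of 7 numbers: the shift along the tool's x, y, z in mm, then the turn, a rotation vector about the tool's x, y, z in degrees, then the opening, from 0 (shut) to 1 (fully open). In form: [[[tx, ty, tz, ax, ay, az, claw], ...]]. A call has 1 to 12 rows; each row is the pose to reach, as a shift and turn from the pose commanded when the call began, along the tool's axes at that moment; what a row does not reach only later rows make up. A row lasts 1/10 s, in which the tool goes at most 50 mm and 8.59 degrees, less where a joint would pass 70% of its speed; a pose out of reach is approached as far as the arm can. A call with a gripper value outside its range is refused whole. The fingers move at their own pace and stop on an object; the grip force is fixed at half the most. Time passes only in rows, so rows that repeat a pose let the fingers close. It gives the time, the measured TCP pose, the force, the opening and the grip force at its end, in the units of the state.
- get_state(): the state, without advancing time (a new reading comes with each control period).
- grab_frame(name): name is "side" or "top" or "wrist"; returns (picture, depth): 420x560x3 uint8, red, green, blue; 420x560 float32, m along the optical axis (not along the pixel's ray), 0 where there is no reading.
- camera_info(name): a dict with "fx", "fy", "cx", "cy" (pixels), "rvec" (rotation vector, rad) and "tvec" (3), from world to camera coordinates, as OpenCV has them. Camera axes: x right, y down, z forward; pixel columns grow to the right and rows downward; lengths in m; the calibration is good to about 2 mm. A picture is of the moment at which its call begins: read the wrist's pose just before it. camera_info takes no time and is no camera call; for the wrist camera it gives the pose at the moment of the call.
- close_job(): hands the job in; it is judged then, once.
Trained networks look in the newest picture that a camera, given by its name, has taken for a name from the list of things; names that differ only in an ending like _2 or _b are one class to them, and where a whole thing is asked for, a point or a joint stands for the part that bears it (a point fixed in the world has none). Each returns a list of dicts, best first, with "p" (0 to 1); they miss things now and then, are a little off and sometimes report something else, mostly with a low value. They report only what shows in the picture. A call takes as long as a camera call. They do not tell look-alikes from the thing itself.
- look_for(name, camera): "bbox" ([centre column, centre row, width, height] in pixels, round what is visible of it).
The state is a dict: "clock": time; "joint_positions": joint angles; "joint_vel": joint speeds; "joint_efforts": joint torques, N m; "tcp_pos": TCP position; "ee_rot": TCP orientation; "ft_force": force on the tool from outside, world axes, zero at the start; "torque": the same for the moment, N m; "finger_gap": opening from 0.0 (shut) to 1.0 (fully open); "grip_force": force on a finger pad.
Only numpy, scipy, OpenCV 4.12 (cv2) and the standard library are available. Lean on these libraries where they do the work, as an engineer would, in place of code of your own. Each camera call takes 0.05 s, during which the arm holds its last target. There are 200 camera calls.

## Working session

There is one attempt and no reset: what is moved stays moved. The work goes in short steps, Python scripts to look and compute and a tool call to move; the robot and the scene stay as the last step left them, time stands still between calls to the robot, and variables do not carry over. Pictures are saved under pics/ and viewed, at most 10 in all, crops included, and the job is handed in when it is done.

Besides the shell and the picture viewer there is one more tool, called as name(argument=value, ...), one argument or row to a line, values as JSON. drive_tool: Moves the arm, as the interface text tells. Its arguments: {"type":"object","properties":{"increments":{"type":"array"}},"required":["increments"]}

```bash
mkdir -p pics; cat > h.py <<'E'
import numpy as np, cv2
from scipy.spatial.transform import Rotation as R
from workcell import *
def shot(n,fn=None):
    ci=camera_info(n); im,d=grab_frame(n)
    if fn: cv2.imwrite('pics/'+fn,im[:,:,::-1])
    return ci,im,d
def ray(ci,u,v):
    Rm=R.from_rotvec(np.ravel(ci['rvec'])).as_matrix(); t=np.ravel(ci['tvec'])
    c=np.array([(u-ci['cx'])/ci['fx'],(v-ci['cy'])/ci['fy'],1.])
    return -Rm.T@t, Rm.T@c
def dep(ci,d,u,v):
    o,r=ray(ci,u,v); return o+r*d[int(round(v)),int(round(u))]
def atz(ci,u,v,z):
    o,r=ray(ci,u,v); return o+r*(z-o[2])/r[2]
E
python3 - <<'E'
from h import *
np.set_printoptions(precision=4,suppress=True)
s=get_state();print(s['clock'],s['tcp_pos'],s['ee_rot'])
for c in ['top','side','wrist']:
    ci,im,d=shot(c,c+'0.png'); print(c,ray(ci,280,210))
    for n in ['tray','grip','coin_stray','felt_mat','eraser','coin_cards']:
        for r in look_for(n,c)[:4]:
            b=r['bbox']; print(n,round(r['p'],2),np.round(b),dep(ci,d,min(b[0],559),min(b[1],419)))
E
```

```text
0.0 [0.5744 0.0001 0.2136] [-2.2203 -2.2204  0.0017]
top (array([ 0.5124, -0.1222,  0.9335]), array([ 0.0411, -0.0022, -0.9992]))
tray 0.98 [285. 185. 113. 120.] [ 0.5408 -0.1259  0.6301]
grip 0.73 [284. 186. 116. 122.] [ 0.5403 -0.1257  0.6304]
coin_stray 0.92 [368. 275.  24.  28.] [ 0.4256 -0.2922  0.0091]
coin_stray 0.87 [373. 215.  23.  25.] [ 0.5404 -0.3028  0.0072]
coin_stray 0.54 [314. 285.  19.  20.] [ 0.4063 -0.1881  0.0055]
coin_stray 0.36 [283. 189. 115. 125.] [ 0.5386 -0.1251  0.6262]
felt_mat 0.74 [365. 270.  42.  42.] [ 0.4349 -0.2858  0.0066]
eraser 0.5 [373. 158.  24.  20.] [ 0.6493 -0.3033  0.0116]
side (array([0.878 , 0.0944, 0.8045]), array([-0.4054, -0.2509, -0.8792]))
tray 0.59 [267. 240. 102.  80.] [ 0.5925 -0.1195  0.0053]
grip 0.75 [266. 242.  99.  76.] [ 0.5976 -0.1201  0.0068]
coin_stray 0.73 [243. 159.  16.  14.] [ 0.4303 -0.2893  0.0083]
coin_stray 0.67 [214. 192.  20.  14.] [ 0.5473 -0.2987  0.0073]
coin_stray 0.64 [189. 224.  26.  14.] [ 0.6499 -0.2964  0.0113]
coin_stray 0.58 [280. 168.  14.   9.] [ 0.4046 -0.1934  0.0062]
felt_mat 0.66 [244. 163.  34.  31.] [ 0.4395 -0.2784  0.0096]
felt_mat 0.48 [266. 241. 104.  77.] [ 0.5951 -0.1218  0.0073]
eraser 0.59 [189. 223.  27.  13.] [ 0.6468 -0.2982  0.0109]
coin_cards 0.61 [335. 312.  30.  27.] [0.6628 0.0876 0.0096]
wrist (array([0.5751, 0.0809, 0.3846]), array([ 0.0221, -0.2846, -0.9586]))
tray 0.62 [285. 270. 169. 183.] [ 0.5878 -0.0814  0.0789]
grip 0.82 [281. 271. 175. 187.] [ 0.5836 -0.0814  0.0796]
coin_stray 0.89 [181. 371.  24.  17.] [ 0.4317 -0.2903  0.0104]
coin_stray 0.65 [253. 374.  21.  23.] [ 0.5426 -0.3002  0.0063]
felt_mat 0.82 [187. 372.  53.  31.] [ 0.4395 -0.2933  0.0091]
felt_mat 0.24 [278. 296.  24.  27.] [ 0.581  -0.1558  0.0129]
eraser 0.73 [321. 376.  29.  28.] [ 0.649  -0.2999  0.0123]
coin_cards 0.83 [345. 117.  55.  57.] [0.6617 0.0861 0.0082]
```

```bash
python3 - <<'E'
import cv2
a=cv2.imread('pics/top0.png')[100:310,200:420]; cv2.imwrite('pics/topc.png',cv2.resize(a,None,fx=2.8,fy=2.8,interpolation=cv2.INTER_CUBIC))
E
```

```text
(no output)
```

View pics/topc.png

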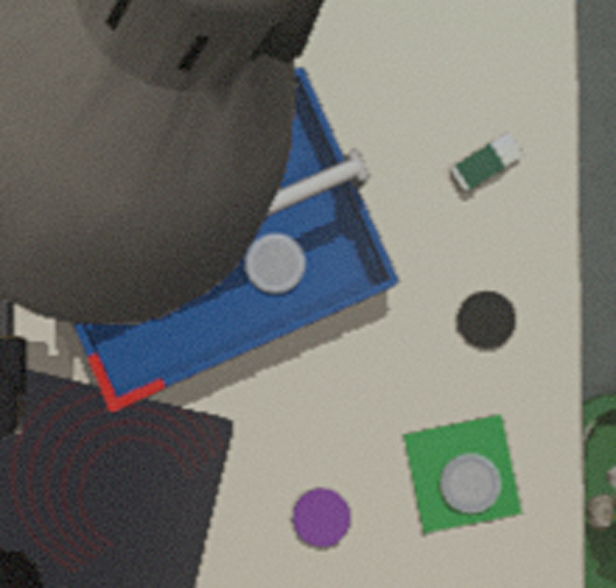

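View pics/wrist0.png

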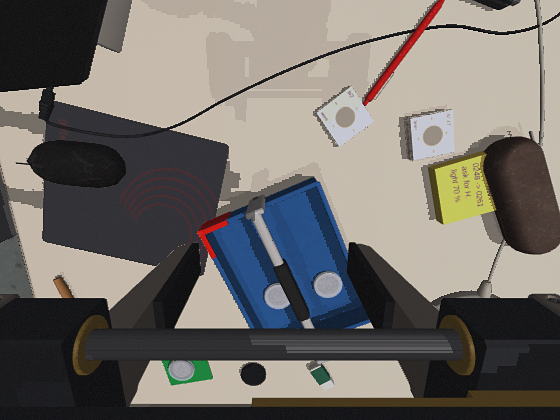

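The candidates in the top image are the grey-ringed capsule on the green mat at (368,275), the black disc at (373,215) and the purple disc at (314,285). I choose the one on the mat; the close crop shows its grey ring. The tray's red corner is at about (241,243).

```bash
cat > m.py <<'E'
from h import *
np.set_printoptions(precision=4,suppress=True)
def cloud(c):
    ci,im,d=shot(c); v,u=np.mgrid[0:420,0:560]
    Rm=R.from_rotvec(np.ravel(ci['rvec'])).as_matrix(); t=np.ravel(ci['tvec'])
    P=np.stack([(u-ci['cx'])/ci['fx']*d,(v-ci['cy'])/ci['fy']*d,d],-1)
    return (P-t)@Rm, im.astype(int), d>0
E
python3 - <<'E'
from m import *
for c in ['side','wrist','top']:
    P,im,ok=cloud(c); hsv=cv2.cvtColor(im.astype(np.uint8),cv2.COLOR_RGB2HSV).astype(int)
    H,S,V=hsv[...,0],hsv[...,1],hsv[...,2]; z=P[...,2]
    inb=ok&(P[...,0]>.42)&(P[...,0]<.72)&(P[...,1]>-.27)&(P[...,1]<.03)
    blue=(H>100)&(H<125)&(S>120); red=((H<8)|(H>172))&(S>130)
    rim=inb&(blue|red)&(z>.033)&(z<.048)
    if rim.sum()>50: print(c,'rim',rim.sum(),np.median(z[rim]),cv2.minAreaRect((P[rim][:,:2]*1000).astype(np.float32)))
    r=inb&red&(z>.02)
    if r.sum()>5: print(' red',r.sum(),P[r].mean(0))
    b=inb&~blue&~red&(z>.062)&(z<.085)
    print(' blue floor z',np.median(z[inb&blue&(z<.02)]))
    if b.sum()>30:
        q=P[b]; m=q.mean(0); w=np.linalg.svd(q[:,:2]-m[:2],full_matrices=False)[2][0]; t=(q[:,:2]-m[:2])@w
        print(' bail',b.sum(),m,w,'ends',m[:2]+w*t.min(),m[:2]+w*t.max(),np.ptp(t),np.percentile(q[:,2],[50,95]))
        k=b&(V<70); print(' sleeve',k.sum(),P[k].mean(0),P[k].min(0),P[k].max(0))
    w=ok&(np.hypot(P[...,0]-.428,P[...,1]+.291)<.035)
    g=w&(S>90)&(H>45)&(H<80); cn=w&(S<60)
    print(' mat z',np.median(z[g]),'coin',cn.sum(),np.median(z[cn]),cv2.minEnclosingCircle((P[cn][:,:2]*1000).astype(np.float32)),P[cn].mean(0))
E
```

```text
side rim 472 0.041013188811676295 ((596.806884765625, -111.11752319335938), (158.53878784179688, 208.2605438232422), 23.26980209350586)
 blue floor z 0.006266798527192883
 bail 655 [ 0.6034 -0.123   0.0757] [-0.3954  0.9185] ends [ 0.6414 -0.2113] [ 0.5548 -0.0102] 0.21889282325844026 [0.0763 0.0803]
 sleeve 301 [ 0.5985 -0.1089  0.0763] [ 0.5778 -0.1467  0.0633] [ 0.6179 -0.0741  0.0824]
 mat z 0.0031509628421164597 coin 192 0.009717801976133337 ((422.16802978515625, -297.9479064941406), 30.954776763916016) [ 0.4277 -0.2911  0.0087]
wrist rim 1701 0.04080697859257738 ((596.0555419921875, -111.57392883300781), (159.4127197265625, 209.1687774658203), 23.5352725982666)
 red 417 [ 0.4984 -0.0498  0.0392]
 blue floor z 0.006008316881572268
 bail 1748 [ 0.5848 -0.0829  0.0763] [ 0.3987 -0.9171] ends [ 0.5535 -0.0109] [ 0.641  -0.2121] 0.21935382212168242 [0.0763 0.0795]
 sleeve 902 [ 0.5946 -0.1044  0.0772] [ 0.5441 -0.1499  0.062 ] [ 0.6178 -0.0083  0.0812]
 mat z 0.0029776114020899414 coin 513 0.00940414817835447 ((422.1202087402344, -297.9364929199219), 31.77876091003418) [ 0.427  -0.2899  0.008 ]
top rim 544 0.04080864160787594 ((595.347900390625, -112.33402252197266), (155.93768310546875, 210.536865234375), 24.09869956970215)
 red 143 [ 0.4966 -0.0544  0.046 ]
 blue floor z 0.005266213629996948
 bail 267 [ 0.6282 -0.1853  0.0744] [ 0.4159 -0.9094] ends [ 0.6107 -0.1471] [ 0.6405 -0.2123] 0.07170389579339173 [0.0746 0.0773]
 sleeve 3 [ 0.6291 -0.2095  0.0696] [ 0.6284 -0.2106  0.0651] [ 0.6298 -0.2086  0.0733]
 mat z 0.002222542053808035 coin 465 0.008402182611940175 ((420.85784912109375, -297.839111328125), 33.37454605102539) [ 0.4251 -0.2925  0.0068]
```

drive_tool(
  increments=[
    [[-45,-22,15,0,0,0,0.8],[-90,-45,30,0,0,0,0.8],[-135,-68,45,0,0,0,0.8],[-180,-91,60,0,0,0,0.8],[-225,-114,75,0,0,0,0.8],[-265,-135,90,0,0,0,0.8],[-291,-148,104,0,0,0,0.8],[-291,-148,104,0,0,0,0.8],[-291,-148,104,0,0,0,0.8]],
  ],
)

```text
clock: 2.1
tcp_pos: [0.4266, -0.2912, 0.1103]
ee_rot: [-2.223, -2.218, -0.001]
ft_force: [0.5, -0.0, 0.8]
finger_gap: 0.8
grip_force: 0.0
```

```bash
cat > coin.py <<'E'
from m import *
s=get_state();print(s['clock'],s['tcp_pos'],s['ee_rot'],s['ft_force'],s['finger_gap'],s['joint_positions'])
for c in ['wrist','top','side']:
    P,im,ok=cloud(c); 
    if c=='wrist': cv2.imwrite('pics/w1.png',im[...,::-1].astype(np.uint8))
    S=cv2.cvtColor(im.astype(np.uint8),cv2.COLOR_RGB2HSV)[...,1]
    w=ok&(np.hypot(P[...,0]-.427,P[...,1]+.291)<.03)&(S<70)&(P[...,2]>.0068)&(P[...,2]<.014)
    if w.sum()>20: print(c,w.sum(),np.median(P[w][:,2]),cv2.minEnclosingCircle((P[w][:,:2]*1000).astype(np.float32)),P[w].mean(0))
E
python3 coin.py
```

```text
2.1 [ 0.4266 -0.2912  0.1103] [-2.223  -2.2184 -0.0008] [ 0.5442 -0.0012  0.7593] 0.7996324739407944 [-0.8336  0.1158  1.8607  0.0005  1.1661 -0.8317]
wrist 1339 0.009676916232731519 ((430.7904052734375, -290.9148254394531), 20.035310745239258) [ 0.4306 -0.2903  0.0097]
top 283 0.00936916994967539 ((430.5258483886719, -290.0028076171875), 19.830440521240234) [ 0.4308 -0.2881  0.0095]
side 162 0.010190982220296279 ((430.45745849609375, -289.3389587402344), 20.2916259765625) [ 0.4307 -0.2892  0.0101]
```

View pics/w1.png

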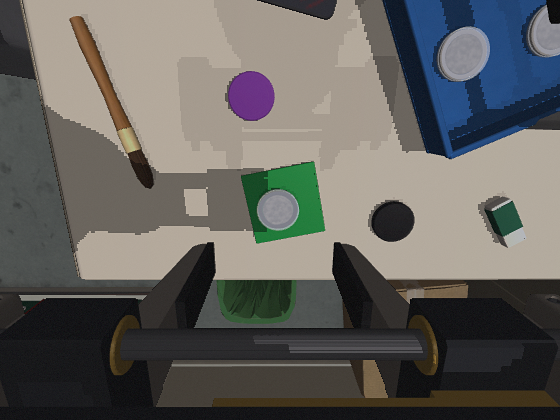

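The close view shows the grey-ringed capsule alone on the mat at (278,210): diameter 40 mm, top at z = 9.7 mm, as described.

drive_tool(
  increments=[
    [[1,4,40,0,0,0,0.75],[1,4,75,0,0,0,0.75],[1,4,95,0,0,0,0.75],[1,4,105,0,0,0,0.75],[1,4,105,0,0,0,0.75],[1,4,105,0,0,0,0.2],[1,4,105,0,0,0,0.2],[1,4,105,0,0,0,0.2],[1,4,105,0,0,0,0.2],[1,4,105,0,0,0,0.2],[1,4,105,0,0,0,0.2]],
  ],
)

```text
clock: 3.35
tcp_pos: [0.4314, -0.2905, 0.0063]
ee_rot: [2.221, 2.221, -0.0]
ft_force: [0.1, 1.6, 5.3]
finger_gap: 0.416
grip_force: 30.0
```

drive_tool(
  increments=[
    [[0,0,-30,0,0,0,0.2],[0,0,-75,0,0,0,0.2],[0,0,-120,0,0,0,0.2],[20,10,-144,0,0,8,0.2],[50,26,-144,0,0,16,0.2],[85,44,-144,0,0,24,0.2],[120,63,-144,0,0,32,0.2],[155,81,-144,0,0,40,0.2],[185,97,-144,0,0,48,0.2],[200,105,-144,0,0,56,0.2],[206,108,-144,0,0,64,0.2],[206,108,-144,0,0,66.5,0.2]],
  ],
)

```text
clock: 4.55
tcp_pos: [0.539, -0.0828, 0.1491]
ee_rot: [-3.076, -0.636, 0.001]
ft_force: [-0.6, 0.2, -0.6]
finger_gap: 0.413
grip_force: 30.0
```

```bash
cat > t.py <<'E'
from m import *
import sys
s=get_state();M=R.from_rotvec(s['ee_rot']).as_matrix();print(s['clock'],s['tcp_pos'],'\n',M,s['ft_force'],s['finger_gap'],s['grip_force'],s['joint_positions'])
C=np.array([.5963,-.1113]);X=np.array([.398,-.917]);Y=np.array([.917,.398])
def tf(p): return np.array([(p[:2]-C)@X,(p[:2]-C)@Y])
print('tcp in tray',tf(s['tcp_pos']),'closing axis in tray',M[:2,1]@X,M[:2,1]@Y)
for c in ['side','wrist']:
    P,im,ok=cloud(c); cv2.imwrite(f'pics/{sys.argv[1]}_{c}.png',im[...,::-1].astype(np.uint8))
    hsv=cv2.cvtColor(im.astype(np.uint8),cv2.COLOR_RGB2HSV).astype(int); H,S=hsv[...,0],hsv[...,1]; z=P[...,2]
    inb=ok&(np.hypot(P[...,0]-.596,P[...,1]+.111)<.14)
    rim=inb&((((H>100)&(H<125))|(H<8)|(H>172))&(S>120))&(z>.034)&(z<.047)
    if rim.sum()>50: print(c,'rim',cv2.minAreaRect((P[rim][:,:2]*1000).astype(np.float32)))
E
python3 t.py p2
```

```text
4.55 [ 0.539  -0.0828  0.1491] 
 [[ 0.9179  0.3968 -0.0008]
 [ 0.3968 -0.9179  0.0005]
 [-0.0005 -0.0007 -1.    ]] [-0.5548  0.1887 -0.5787] 0.4127228373659458 29.999810457229614 [-0.3741  0.142   1.7489  0.0002  1.2515  0.7886]
tcp in tray [-0.049  -0.0412] closing axis in tray 0.9996451417979123 -0.0014304923800643836
side rim ((595.5592041015625, -110.91778564453125), (160.71092224121094, 208.58978271484375), 23.552019119262695)
wrist rim ((596.8458251953125, -112.53057861328125), (159.37796020507812, 210.6845245361328), 23.478967666625977)
```

drive_tool(
  increments=[
    [[0,3,40,0,0,0,0.2],[0,3,80,0,0,0,0.2],[0,3,110,0,0,0,0.2],[0,3,125,0,0,0,0.2],[0,3,133,0,0,0,0.2],[0,3,137,0,0,0,0.2],[0,3,139,0,0,0,0.2],[0,3,139,0,0,0,0.2]],
  ],
)

```text
clock: 5.45
tcp_pos: [0.5411, -0.0871, 0.0117]
ee_rot: [3.075, 0.64, 0.003]
ft_force: [-0.1, -0.5, -0.5]
finger_gap: 0.415
grip_force: 30.0
```

```bash
python3 t.py p3
```

```text
5.45 [ 0.5411 -0.0871  0.0117] 
 [[ 0.917   0.3989  0.0019]
 [ 0.3989 -0.917  -0.0008]
 [ 0.0015  0.0015 -1.    ]] [-0.1347 -0.4529 -0.4792] 0.41506548185421277 29.999937415122986 [-0.3802  0.3406  1.8185 -0.      0.9804  0.7803]
tcp in tray [-0.0441 -0.041 ] closing axis in tray 0.9996449688689398 0.0008435185626349932
side rim ((597.1343994140625, -110.7037582397461), (157.8744659423828, 207.11524963378906), 23.39055061340332)
wrist rim ((599.0447387695312, -111.63887023925781), (154.7093505859375, 210.56553649902344), 23.47142791748047)
```

View pics/p3_wrist.png

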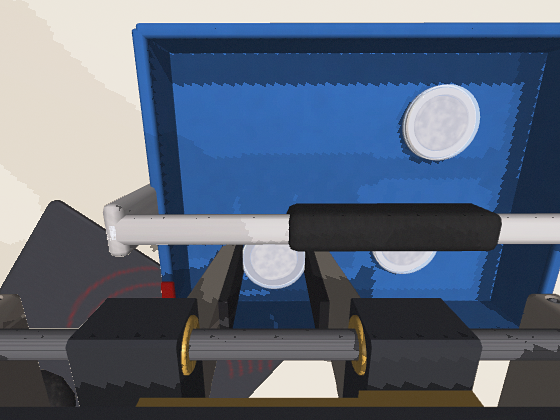

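The stray capsule (275,262) is between the fingers, just above the tray floor. Both sides are clear, and coin_b is visible at (403,258) and coin_a at (441,121).

drive_tool(
  increments=[
    [[0,0,1.5,0,0,0,0.2],[0,0,1.5,0,0,0,0.2],[0,0,1.5,0,0,0,0.54],[0,0,1.5,0,0,0,0.54],[0,0,1.5,0,0,0,0.54],[0,0,1.5,0,0,0,0.54],[0,0,-20,0,0,0,0.54],[0,0,-60,0,0,0,0.54],[0,0,-100,0,0,0,0.54],[0,0,-140,0,0,0,0.6],[0,0,-140,0,0,0,0.6]],
  ],
)

```text
clock: 6.65
tcp_pos: [0.5443, -0.0883, 0.1574]
ee_rot: [3.069, 0.639, 0.016]
ft_force: [0.6, -0.7, 0.2]
finger_gap: 0.599
grip_force: 0.0
```

```bash
python3 t.py p4
```

```text
6.65 [ 0.5443 -0.0883  0.1574] 
 [[ 0.917   0.3988  0.0114]
 [ 0.3988 -0.917  -0.0045]
 [ 0.0087  0.0087 -0.9999]] [ 0.5848 -0.6589  0.1904] 0.5993892995816705 0.0 [-0.3801  0.1381  1.7361  0.0001  1.2552  0.7805]
tcp in tray [-0.0418 -0.0386] closing axis in tray 0.999608642741634 0.000703460139601169
side rim ((595.4089965820312, -110.6467056274414), (160.95187377929688, 208.7770233154297), 23.80362892150879)
wrist rim ((596.2361450195312, -112.54348754882812), (159.30393981933594, 210.1288604736328), 23.475004196166992)
```

View pics/p4_wrist.png

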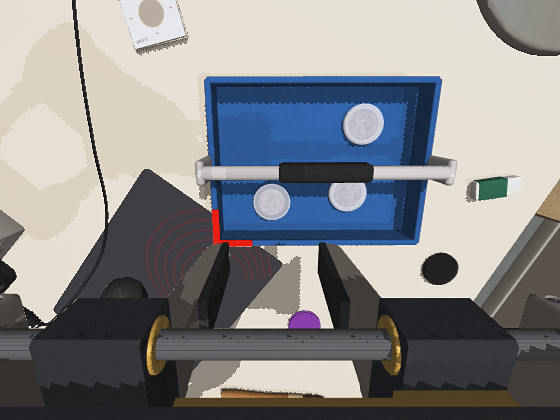

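Released: the capsule lies flat in the red half at (271,202), and the tray has not moved. Next I turn to the sleeve.

drive_tool(
  increments=[
    [[5,5,0,0,0,-8,0.6],[10,10,0,0,0,-16,0.6],[15,15,0,0,0,-24,0.6],[20,20,0,0,0,-32,0.6],[25,25,0,0,0,-40,0.6],[30,30,0,0,0,-48,0.6],[34,35,0,0,0,-56,0.6],[38,40,0,0,0,-64,0.6],[38,42,0,0,0,-72,0.6],[38,42,0,0,0,-80,0.6],[38,42,10,0,0,-88,0.6],[38,42,20,0,0,-90,0.6]],
  ],
)

```text
clock: 7.95
tcp_pos: [0.5905, -0.1097, 0.128]
ee_rot: [-1.716, -2.627, 0.001]
ft_force: [-0.5, 0.6, 0.8]
finger_gap: 0.598
grip_force: 0.0
```

```bash
python3 t.py p5; python3 - <<'E'
from m import *
P,im,ok=cloud('side'); V=im.max(2)
b=ok&(np.hypot(P[...,0]-.596,P[...,1]+.111)<.06)&(P[...,2]>.06)&(P[...,2]<.084)&(V<80)
print(b.sum(),P[b].mean(0),P[b].min(0),P[b].max(0))
E
```

```text
7.95 [ 0.5905 -0.1097  0.128 ] 
 [[-0.4021  0.9156 -0.0034]
 [ 0.9156  0.4021  0.0014]
 [ 0.0026 -0.0026 -1.    ]] [-0.4804  0.6192  0.7716] 0.5978568503892134 0.0 [-0.3846  0.3036  1.6028 -0.      1.2388 -0.7984]
tcp in tray [-0.0038 -0.0046] closing axis in tray -0.004332876923591187 0.9996337705095869
side rim ((595.5546875, -110.81671142578125), (160.53793334960938, 208.13990783691406), 23.546693801879883)
wrist rim ((596.4276123046875, -112.24588012695312), (159.53721618652344, 210.07212829589844), 23.63392448425293)
64 [ 0.5858 -0.0806  0.0758] [ 0.5773 -0.0905  0.0628] [ 0.5928 -0.0542  0.0814]
```

drive_tool(
  increments=[
    [[-4,4.5,20,0,0,0,0.6],[-4,4.5,45,0,0,0,0.6],[-4,4.5,65,0,0,0,0.6],[-4,4.5,79,0,0,0,0.6],[-4,4.5,79,0,0,0,0.6],[-4,4.5,79,0,0,0,0],[-4,4.5,79,0,0,0,0],[-4,4.5,79,0,0,0,0],[-4,4.5,79,0,0,0,0],[-4,4.5,79,0,0,0,0],[-4,4.5,79,0,0,0,0],[-4,4.5,79,0,0,0,0]],
  ],
)

```text
clock: 9.3
tcp_pos: [0.5973, -0.1123, 0.0521]
ee_rot: [-1.722, -2.627, 0.001]
ft_force: [-3.6, -0.4, 6.1]
finger_gap: 0.172
grip_force: 30.0
```

```bash
python3 t.py p6
```

```text
9.3 [ 0.5973 -0.1123  0.0521] 
 [[-0.3989  0.917  -0.0006]
 [ 0.917   0.3989 -0.0005]
 [-0.0002 -0.0007 -1.    ]] [-3.6161 -0.3874  6.0542] 0.17210541316308214 30.00140905380249 [-0.3841  0.4123  1.6276 -0.0008  1.1021 -0.794 ]
tcp in tray [0.0013 0.0005] closing axis in tray -0.0007992937613062117 0.9996458489373972
side rim ((595.8718872070312, -110.83685302734375), (161.2664794921875, 208.4953155517578), 23.522594451904297)
wrist rim ((597.16259765625, -111.95417785644531), (160.14663696289062, 210.38597106933594), 23.649335861206055)
```

drive_tool(
  increments=[
    [[0,0,-5,0,0,0,0],[0,0,-15,0,0,0,0],[0,0,-30,0,0,0,0],[0,0,-50,0,0,0,0],[0,0,-75,0,0,0,0],[0,0,-100,0,0,0,0],[0,0,-125,0,0,0,0],[0,0,-145,0,0,0,0],[0,0,-160,0,0,0,0],[0,0,-170,0,0,0,0],[0,0,-175,0,0,0,0],[0,0,-175,0,0,0,0]],
  ],
)

```text
clock: 10.6
tcp_pos: [0.5961, -0.1113, 0.2241]
ee_rot: [-1.72, -2.623, 0.001]
ft_force: [0.6, -0.3, -4.7]
finger_gap: 0.171
grip_force: 30.0
```

drive_tool(
  increments=[
    [[0,0,0,-2,-2,0,0],[0,0,0,-4,-4,0,0],[0,0,0,-6,-6,0,0],[0,0,0,-8,-8,0,0],[0,0,0,-10,-10,0,0],[0,0,0,-12,-12,0,0],[0,0,0,-14,-14,0,0],[0,0,0,-16,-16,0,0],[0,0,0,-18,-18,0,0],[0,0,0,-20,-20,0,0],[0,0,0,-21.2,-21.2,0,0],[0,0,0,-21.2,-21.2,0,0]],
  ],
)

```text
clock: 11.8
tcp_pos: [0.5964, -0.1115, 0.2258]
ee_rot: [1.441, 2.198, 0.143]
ft_force: [-0.1, 1.6, -3.9]
finger_gap: 0.175
grip_force: 30.0
```

drive_tool(
  increments=[
    [[0,0,0,0,0,0,0],[0,0,0,0,0,0,0],[0,0,0,0,0,0,0],[0,0,0,0,0,0,0],[0,0,0,0,0,0,0],[0,0,0,0,0,0,0],[0,0,0,0,0,0,0],[0,0,0,0,0,0,0]],
  ],
)

```text
clock: 12.6
tcp_pos: [0.5975, -0.112, 0.2266]
ee_rot: [1.44, 2.196, 0.143]
ft_force: [0.7, 0.4, -4.3]
finger_gap: 0.169
grip_force: 30.0
```

```bash
cat > f.py <<'E'
from m import *
import sys
s=get_state();M=R.from_rotvec(s['ee_rot']).as_matrix();print(s['clock'],s['tcp_pos'],'tool tilt',np.degrees(np.arccos(-M[2,2])),s['ft_force'],s['finger_gap'],s['grip_force'],s['joint_vel'])
# tray tilt from blue floor + coins in the nominal tray frame (rigid with tool)
T=np.stack([-M[:,0],M[:,1],-M[:,2]],1); O=s['tcp_pos']-T@np.array([.001,.0,.052])
for c in ['wrist','side','top']:
    P,im,ok=cloud(c); cv2.imwrite(f'pics/{sys.argv[1]}_{c}.png',im[...,::-1].astype(np.uint8))
    hsv=cv2.cvtColor(im.astype(np.uint8),cv2.COLOR_RGB2HSV).astype(int); H,S=hsv[...,0],hsv[...,1]
    q=(P-O)@T
    f=ok&(H>100)&(H<125)&(S>120)&(abs(q[...,0])<.09)&(abs(q[...,1])<.065)&(abs(q[...,2]-.006)<.02)
    if f.sum()>100:
        A=P[f]; a=A-A.mean(0); n=np.linalg.svd(a,full_matrices=False)[2][2]; n*=np.sign(n[2]); print(c,'floor tilt',np.degrees(np.arccos(n[2])),'n in tray',n@T,np.median(q[f][:,2]))
    k=ok&(S<60)&(abs(q[...,0])<.1)&(abs(q[...,1])<.075)&(abs(q[...,2]-.012)<.006)
    nn,lab,st,_=cv2.connectedComponentsWithStats(k.astype(np.uint8))
    for i in range(1,nn):
        if st[i,4]>60: print(' ',c,st[i,4],np.round(1000*q[lab==i].mean(0)),np.round(1000*q[lab==i].min(0)),np.round(1000*q[lab==i].max(0)))
E
python3 f.py p7
```

```text
12.6 [ 0.5975 -0.112   0.2266] tool tilt 29.979352863074958 [ 0.7278  0.4064 -4.3034] 0.16890558894776925 29.999025464057922 [-0.0005 -0.0004  0.0008  0.     -0.0008  0.0004]
wrist floor tilt 29.94178372092048 n in tray [0.0009 0.     1.    ] 0.005811249413682751
  wrist 7719 [-55. -45.  13.] [-99. -75.   6.] [-7. -9. 15.]
side floor tilt 29.891508390513263 n in tray [ 0.0025 -0.0004  1.    ] 0.006398704728061961
  side 546 [-59. -36.  13.] [-100.  -71.    7.] [-15.  -4.  15.]
top floor tilt 29.78286692882267 n in tray [0.0037 0.0011 1.    ] 0.00513285085831779
  top 65 [-11. -59.  11.] [-17. -71.   6.] [ -6. -50.  15.]
```

View pics/p7_wrist.png

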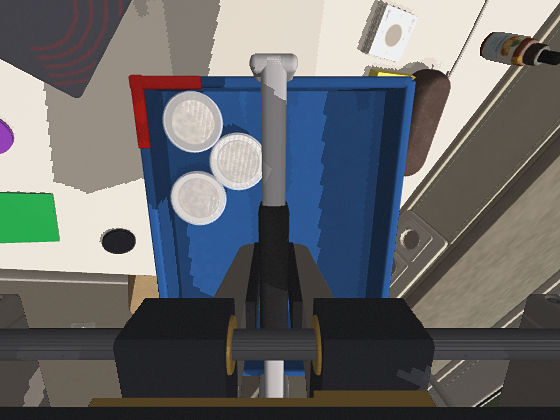

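All three are near the red corner: c1 at (192,120), c2 at (238,160) and c3 at (200,197). However, c2 is wedged between c1 and c3, leaving a gap of about 13 mm. I'll lean briefly more towards -x to free it, then return to the even 30° tilt.

```bash
python3 - <<'E'
from h import *
A=R.from_rotvec([-21.2,-21.2,0],degrees=True)
for b in ([-13,-26,0],[-4,-29,0]): print(np.round((A.inv()*R.from_rotvec(b,degrees=True)).as_rotvec(degrees=True),1))
E
```

```text
[ 7.9 -4.6 -2.4]
[16.5 -7.5 -4.5]
```

drive_tool(
  increments=[
    [[0,0,0,4,-2.3,-1.2,0],[0,0,0,7.9,-4.6,-2.4,0],[0,0,0,12,-6,-3.4,0],[0,0,0,16.5,-7.5,-4.5,0],[0,0,0,16.5,-7.5,-4.5,0],[0,0,0,16.5,-7.5,-4.5,0],[0,0,0,16.5,-7.5,-4.5,0],[0,0,0,12,-6,-3.4,0],[0,0,0,7.9,-4.6,-2.4,0],[0,0,0,4,-2.3,-1.2,0],[0,0,0,0,0,0,0],[0,0,0,0,0,0,0]],
  ],
)

```text
clock: 13.95
tcp_pos: [0.5959, -0.1142, 0.2266]
ee_rot: [1.444, 2.192, 0.142]
ft_force: [-0.8, -1.5, -4.9]
finger_gap: 0.173
grip_force: 30.0
```

drive_tool(
  increments=[
    [[0,0,0,0,0,0,0],[0,0,0,0,0,0,0],[0,0,0,0,0,0,0],[0,0,0,0,0,0,0],[0,0,0,0,0,0,0]],
  ],
)

```text
clock: 14.45
tcp_pos: [0.5977, -0.1116, 0.2265]
ee_rot: [1.439, 2.197, 0.143]
ft_force: [0.2, -0.6, -3.1]
finger_gap: 0.17
grip_force: 30.0
```

```bash
python3 f.py p8
```

```text
14.45 [ 0.5977 -0.1116  0.2265] tool tilt 29.96724654424156 [ 0.2206 -0.5808 -3.1419] 0.17013803999396626 29.99902456998825 [-0.0039 -0.0021  0.0009  0.0014  0.0005 -0.0025]
wrist floor tilt 29.935667634967107 n in tray [ 0.0009 -0.0001  1.    ] 0.005799182980516042
  wrist 7349 [-65. -45.  13.] [-99. -75.   6.] [-19.  -8.  15.]
side floor tilt 29.90568659265846 n in tray [ 0.0021 -0.0006  1.    ] 0.0064018609046891314
  side 594 [-69. -33.  13.] [-100.  -74.    7.] [-24.   5.  16.]
top floor tilt 29.9220247855097 n in tray [0.0008 0.0004 1.    ] 0.005139240390264363
```

View pics/p8_wrist.png

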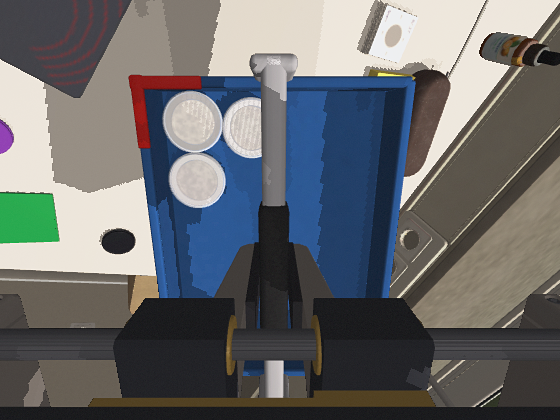

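The capsules are now packed tightly. One sits in the red corner (192,120), with one against it along each wall at (245,127) and (197,180). The tray is held at 30°, lifted and still, so I'm handing in.

```bash
python3 -c "
from workcell import *
print(close_job())"
```

```text
the job is handed in; nothing more can be done
None
```

I laid the stray capsule in the tray, then lifted the tray and tilted it to 30°; the last picture before hand-in shows all three capsules packed in the red corner, and the job was handed in at about 14.5 s.

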